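# Fold away the three-leaf bench guard and latch it

### The job

The job is done, so fold away the yellow-framed chip guard: first fold the outer leaf (red knob) all the way back flat against the middle leaf, and only then swing the middle leaf (blue knob) all the way round against the fixed leaf, with the outer leaf sandwiched between them. Finally turn the hooked catch (black knob) fully across the folded leaves, then let go. Do not disturb the white cup, the oil bottle or the metal tray that stand around the guard.

Things in the scene. Friction and masses are not known exactly. Their poses are not given: they have to be found in the camera images.
- guard: Fixed part: foot plate (90 x 165 x 8 mm) bolted to the bench, with the fixed leaf upright on it (155 long, 10 thick, top edge z = 0.110 m, like all leaves). Origin on the bench on the middle hinge's axis, z up. The fixed leaf runs along guard +y, mid-plane at x = +14 mm; guard -x is the robot side. Leaves and catch do not collide with one another.
- leaf_mid (a joint): Middle leaf (112 mm long) about the vertical middle hinge. 0: in line with the fixed leaf, along guard -y. Grows clockwise seen from above, swinging by the robot side; pi (hard stop): parallel to the fixed leaf, 28 mm in front, the outer leaf between. Starts -0.15 to 0.2. Friction 0.35 N m (about 4 N at the knob), stays where left.
- leaf_out (a joint): Outer leaf (104 mm long) relative to the middle leaf, about the vertical outer hinge. 0: in line with it, pointing away. Grows clockwise seen from above, swinging by the robot side; pi (hard stop): folded flat beside the middle leaf. Starts 0.1 to 0.9. Friction 0.10 N m (about 1 N at the knob), stays where left.
- catch (a joint): Catch: 54 mm metal arm with down-turned hook on top of the fixed leaf's free end, vertical pivot. 0: open, arm along guard +y. Grows counter-clockwise seen from above; pi/2 (hard stop): shut, arm along guard -x across the folded leaves, hook in front of them. Starts -0.3 to 0.25. Friction 0.05 N m (1 N at the knob), stays where left.
- mid_hinge (a point): Point on the middle hinge's vertical axis, at z = 0.135 m (fixed).
- out_hinge (a point): Point on the outer hinge's vertical axis, at z = 0.135 m; it travels with the middle leaf, 130 mm from the middle hinge.
- catch_pivot (a point): Point on the catch's vertical pivot axis, at z = 0.135 m (fixed).
- out_knob (a point): Red upright round knob, a sleeve that spins freely on its pin, on top of the outer leaf, 18 mm diameter, from z = 0.118 to 0.156 m; the point is on its axis at the height to grip, z = 0.138 m, 100 mm from the outer hinge.
- mid_knob (a point): Blue upright round knob, a sleeve that spins freely on its pin, on top of the middle leaf, 18 mm diameter, from z = 0.118 to 0.156 m; the point is on its axis at the height to grip, z = 0.138 m, 86 mm from the middle hinge. With the outer leaf folded the red knob stands 55 mm from it along the leaf.
- catch_knob (a point): Black upright round knob, a sleeve that spins freely on its pin, on the end of the catch, 16 mm diameter, from z = 0.125 to 0.156 m; the point is on its axis at the height to grip, z = 0.141 m, 46 mm from the catch's pivot. The catch's arm below it tops out at z = 0.119 m.
- white_cup: White plastic cup standing upright, 68 mm diameter, 58 mm high, loose; origin at the centre of its underside. Stands to the robot side of the fixed leaf, out of the folded leaf's path but within reach of an unfolded one, or has changed places with the bottle.
- oil_bottle: White oil bottle with a red spout, standing upright, 45 mm diameter, 128 mm high, loose; origin at the centre of its underside. Stands beyond the catch on the left, or has changed places with the cup.
- magnet_tray: Round metal parts tray, 108 mm diameter, 28 mm high, loose; origin at the centre of its underside. Lies behind the fixed leaf.
Not all that is in view belongs to the job. There is more than one size of the oil_bottle; the one meant has the size given above.

How it is judged:
On the way, in this order (a step that is already met when the one before it is completed fails the run):
1. the outer leaf is folded flat against the middle leaf (2.97 rad or more), the middle leaf still open (under 0.8 rad) (value of joint leaf_out above 2.97 rad and value of joint leaf_mid below 0.8 rad), for 0.2 s.
2. the middle leaf is folded against the fixed leaf (2.97 rad or more) with the outer leaf still folded (value of joint each of leaf_out, leaf_mid above 2.97 rad), for 0.2 s.
3. the catch is turned across the folded leaves (1.42 rad or more) (all of step 2 and value of joint catch above 1.42 rad), for 0.2 s.
At the end, for the whole second after the job is handed in: Outer and middle leaves both folded to at least 2.97 rad (stop at 3.14), catch shut to at least 1.42 rad (stop at 1.57), all at rest; cup, bottle and tray upright and within 25 mm of where they stood (all of step 3 and velocity of joint leaf_out between -0.05 and 0.05 rad/s and velocity of joint leaf_mid between -0.05 and 0.05 rad/s and velocity of joint catch between -0.05 and 0.05 rad/s and distance of each of white_cup, oil_bottle, magnet_tray from where it was at the start of the episode below 0.025 m and angle between each of white_cup, oil_bottle, magnet_tray's own z axis and vertical below 0.2 rad); the robot touches nothing.
It fails at once if the middle leaf is swung past 0.8 rad while the outer leaf is not folded (under 2.7 rad) (value of joint leaf_mid above 0.8 rad and value of joint leaf_out below 2.7 rad).
It fails at once if the cup is pushed more than 25 mm or tipped (distance of white_cup from where it was at the start of the episode above 0.025 m or angle between white_cup's own z axis and vertical above 0.35 rad).
It fails at once if the oil bottle is pushed more than 25 mm or tipped (distance of oil_bottle from where it was at the start of the episode above 0.025 m or angle between oil_bottle's own z axis and vertical above 0.35 rad).
It fails at once if the tray is pushed more than 25 mm or tipped (distance of magnet_tray from where it was at the start of the episode above 0.025 m or angle between magnet_tray's own z axis and vertical above 0.35 rad).
It also fails if it takes over 64 s, if anything falls off the work surface, if the arm or the gripper's body presses on something with over 40 N, if the wrist force passes 120 N, or if a joint passes its speed limit or range.

### The arm

A 6-joint arm with a two-finger parallel gripper is mounted at the origin on a cart in front of the work surface, level with it; the furniture and walls round the work are solid. World frame = base frame: x ahead of the robot, y to its left, z up, the work surface at z = 0. Lengths are in m, angles in rad, forces in N, time in s.
With the tool pointing down it reaches from about 0.35 to 0.775 m from the base axis. Payload 5.5 kg.
Tool frame: the origin (TCP) lies at the very end of the fingers, on their centre line; the grasp point (between the pads) lies 19 mm behind it; z points along the fingers, y is the line along which they close (so a half turn about z gives the same grasp; the last joint's range is limited). The gripper opens to 85 mm and grips with 20 to 120 N. Pads are 22 mm wide; open, the fingers measure 114 mm over their backs; the gripper's body (76 mm by 85 mm) begins 54 mm behind the grasp point. The pads swing forward as they close: fully open they stand 13 mm farther back than shut.
Start: joints at [-1.334, 0.313, 0.046, 1.304, 0, 1.431], TCP at [0.212, -0.535, 0.231] pointing down, gripper open.
Joint ranges: [-2.76, 2.76], [-0.86, 1.69], [-1.03, 1.26], [-2.2, 2.34], [-1.47, 1.5], [-3.14, 3.14]. Speed limits (rad/s): [2.57, 2.57, 3.14, 3.14, 3.14, 3.14].

### API

Orientations are given as a unit quaternion [w, x, y, z].
In Python, from workcell import get_state, read_camera, hand_in gives the robot as it stands.
- The arm moves only by the tool send_rows, never from a script. Its argument "increments" is a list of rows, each an object of numbers: "dx", "dy", "dz": the shift along the world's x, y, z in units of 25 mm (1.0 is 25 mm); "roll": the turn about the world's z in units of 8 degrees (1.0 is 8 degrees); "claw": the opening, from -1 (shut) to 1 (fully open). In form: [{"dx": .., "dy": .., "dz": .., "roll": .., "claw": ..}, ...]. A call has exactly 5 rows; each row is the pose to reach, as a shift and turn from the pose commanded when the call began; what a row does not reach only later rows make up. A row lasts 1/8 s, in which the tool goes at most 62.5 mm and 10.7 degrees, less where a joint would pass 70% of its speed; a pose out of reach is approached as far as the arm can. A call with a gripper value outside its range is refused whole. The fingers move at their own pace and stop on an object; "grip_force" is the grip in N (left out, the last holds). Time passes only in rows, so rows that repeat a pose let the fingers close, or fill a call up. It gives the time, the measured TCP pose, the force, the opening and the grip force at its end, in the units of the state.
- get_state(): the state, without advancing time (a new reading comes with each control period).
- read_camera(name): name is "scene" or "side" or "wrist"; returns a dict with "image" (384x512x3 uint8, blue, green, red), "fx", "fy", "cx", "cy" (pixels), "world_to_cam" (4x4, takes a point from world to camera coordinates). Camera axes: x right, y up, looking along -z (the intrinsics and any distortion apply to the point x, -y, -z); pixel columns grow to the right and rows downward; lengths in m; the calibration is good to about 2 mm. A picture is of the moment at which its call begins. There is no depth.
- hand_in(): hands the job in; it is judged then, once.
The state is a dict: "clock": time; "joint_pos": joint angles; "qvel": joint speeds; "tau": joint torques, N m; "tcp_pos": TCP position; "orientation": TCP orientation; "wrist_force": force on the tool from outside, world axes, zero at the start; "ft_torque": the same for the moment, N m; "finger_gap": finger opening in m; "grip_force": force on a finger pad.
Only numpy, scipy, OpenCV 4.12 (cv2) and the standard library are available. Lean on these libraries where they do the work, as an engineer would, in place of code of your own. Each camera call takes 0.05 s, during which the arm holds its last target. There are 200 camera calls.

## Working session

There is one attempt and no reset: what is moved stays moved. The work goes in short steps, Python scripts to look and compute and a tool call to move; the robot and the scene stay as the last step left them, time stands still between calls to the robot, and variables do not carry over. Pictures are saved under pics/ and viewed, at most 10 in all, crops included, and the job is handed in when it is done.

Besides the shell and the picture viewer there is one more tool, called after "Emit:" as a command line: name --argument value ..., lists and objects as JSON in quotes. send_rows: Moves the arm, as the interface text tells. Its arguments: {"type":"object","properties":{"increments":{"type":"array","items":{"type":"object","properties":{"dx":{"type":"number"},"dy":{"type":"number"},"dz":{"type":"number"},"roll":{"type":"number"},"claw":{"type":"number"}}}},"grip_force":{"type":"number"}},"required":["increments"]}

```bash
mkdir -p pics
cat > h.py <<'E'
import numpy as np, cv2
from workcell import get_state, read_camera, hand_in
def ray(c,u,v):
    M=np.array(c["world_to_cam"]);R=M[:3,:3];t=M[:3,3]
    d=R.T@np.array([(u-c["cx"])/c["fx"],-(v-c["cy"])/c["fy"],-1.0]);return -R.T@t,d
def onz(c,u,v,z):
    o,d=ray(c,u,v);return o+d*(z-o[2])/d[2]
def pix(c,p):
    M=np.array(c["world_to_cam"]);q=M[:3,:3]@np.array(p)+M[:3,3]
    return c["cx"]+c["fx"]*q[0]/-q[2], c["cy"]+c["fy"]*(-q[1])/-q[2]
E
python3 - <<'E'
from h import *
for n in("scene","side"):
    c=read_camera(n);cv2.imwrite(f"pics/{n}0.png",c["image"]);print(n,[k for k in c],c["fx"],c["fy"],c["cx"],c["cy"],ray(c,256,192))
s=get_state();print(s)
E
```

```text
scene ['image', 'fx', 'fy', 'cx', 'cy', 'world_to_cam'] 441.995241678175 441.995241678175 255.28895146060373 187.5240624787104 (array([-0.1394769 ,  0.70531825,  0.86678506]), array([ 0.54652077, -0.54041941, -0.63981798]))
side ['image', 'fx', 'fy', 'cx', 'cy', 'world_to_cam'] 392.9541244500352 392.9541244500352 251.66683118077805 195.2472312118892 (array([0.52013456, 1.02463895, 0.72603069]), array([ 0.0046663 , -0.85298009, -0.52210447]))
{'clock': 0.1, 'joint_pos': array([-1.33359609e+00,  3.13924003e-01,  4.51001443e-02,  1.30362538e+00,
        2.12031408e-05,  1.43119495e+00]), 'qvel': array([ 5.48655679e-04, -1.37393832e-04,  3.37388549e-03, -1.92768036e-04,
        6.41983249e-05, -1.01092336e-03]), 'tau': array([ 2.07102137e-03, -4.81724918e+01,  2.99244815e+01,  1.27472437e-02,
       -1.97450954e-04,  6.68765139e-06]), 'tcp_pos': array([ 0.21145707, -0.53421004,  0.23050189]), 'orientation': array([-8.25988733e-04,  9.82304667e-01,  1.87288167e-01, -2.97256032e-05]), 'wrist_force': array([ 0.12479416, -0.44406335, -0.25508065]), 'ft_torque': array([0.02052177, 0.01941256, 0.03505952]), 'grip_force': 0.0, 'finger_gap': 0.08560242432675491}
```

View pics/scene0.png

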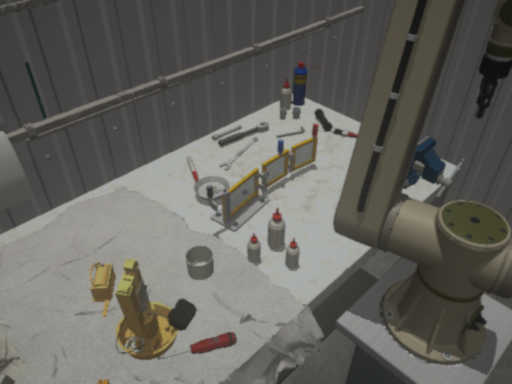

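View pics/side0.png

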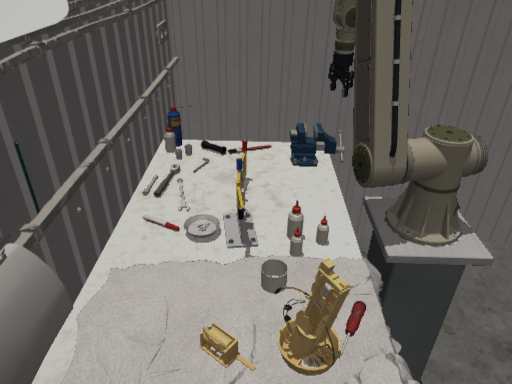

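Scene: guard with the red knob at (315,130), the blue at (280,147) and the black catch at about (210,192). The cup is at (200,263) and the tray at (212,190). There are three red-spouted bottles near the guard, at (277,228), (254,247) and (292,254), plus one far behind at (286,95). The tall one at (277,228) looks like the 128 mm bottle; I'll check that by measuring it and with a crop.

```bash
cat > m.py <<'E'
from h import *
def blobs(c,kind,roi):
    im=c["image"];h=cv2.cvtColor(im,cv2.COLOR_BGR2HSV);H,S,V=cv2.split(h)
    m={"red":((H<8)|(H>172))&(S>130)&(V>50),"blue":(H>105)&(H<130)&(S>110)&(V>40),"black":(V<55),"yellow":(H>15)&(H<35)&(S>120)}[kind].astype(np.uint8)
    k=np.zeros_like(m);x0,y0,x1,y1=roi;k[y0:y1,x0:x1]=1
    n,l,st,ce=cv2.connectedComponentsWithStats(m*k)
    return [(st[i].tolist(),ce[i].round(1).tolist()) for i in range(1,n) if st[i][4]>=8]
def tri(a,pa,b,pb):
    o1,d1=ray(a,*pa);o2,d2=ray(b,*pb);d1/=np.linalg.norm(d1);d2/=np.linalg.norm(d2)
    s=np.linalg.lstsq(np.c_[d1,-d2],o2-o1,rcond=None)[0];p,q=o1+s[0]*d1,o2+s[1]*d2
    return (p+q)/2,np.linalg.norm(p-q)
E
python3 - <<'E'
from m import *
a=read_camera("scene");b=read_camera("side")
for k,r,q in(("red",(240,100,335,270),(225,130,340,250)),("blue",(260,130,300,170),(225,145,260,185)),("black",(195,170,260,215),(220,170,260,225))):
    print(k,"scene",blobs(a,k,r));print(k,"side",blobs(b,k,q))
A=cv2.resize(a["image"][110:280,180:330],None,fx=3.5,fy=3.5,interpolation=2)
B=cv2.resize(b["image"][130:300,180:340],None,fx=3.5,fy=3.5,interpolation=2)
cv2.imwrite("pics/ca.png",A);cv2.imwrite("pics/cb.png",B)
E
```

```text
red scene [([274, 214, 7, 5, 26], [276.6, 216.2]), ([252, 238, 4, 4, 14], [253.5, 239.3]), ([291, 243, 5, 3, 14], [292.9, 244.1])]
red side [([242, 140, 29, 11, 84], [250.6, 146.3]), ([293, 201, 8, 12, 52], [296.2, 208.4]), ([322, 218, 5, 7, 24], [323.9, 221.6]), ([294, 228, 7, 9, 33], [297.0, 232.7])]
blue scene []
blue side [([237, 159, 5, 11, 53], [239.0, 163.8])]
black scene [([208, 189, 4, 8, 21], [209.3, 192.1])]
black side [([238, 208, 7, 12, 64], [240.6, 213.7])]
```

View pics/ca.png

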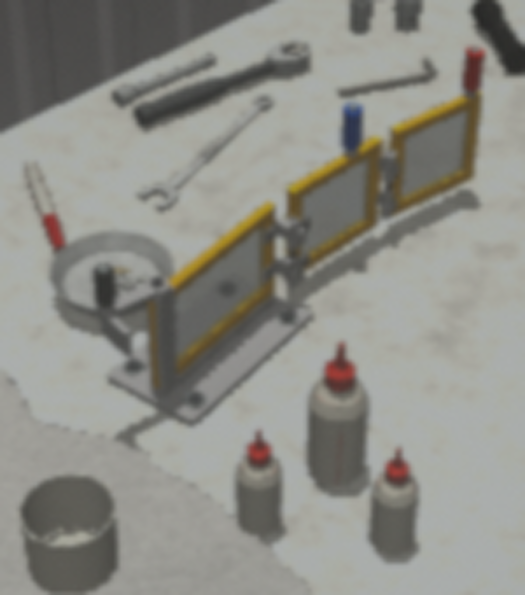

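View pics/cb.png

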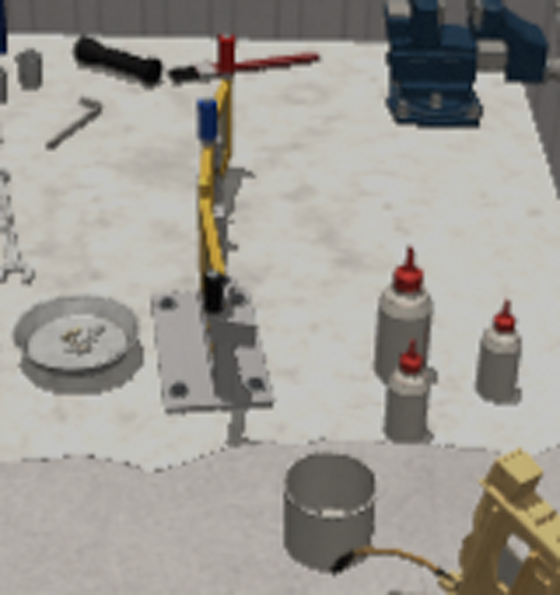

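Run:
```python
from m import *
a=read_camera("scene");b=read_camera("side")
A=lambda u,v:(180+u/3.5,110+v/3.5)
B=lambda u,v:(180+u/3.5,130+v/3.5)
P={}
for n,p,q in(("red",(474,71),(227,54)),("blue",(352,128),(207,120)),("black",(104,286),(213,292)),("tipTall",(340,347),(409,250)),("tipL",(259,433),(412,341)),("tipR",(398,450),(507,301)),("midtopcorner",(381,142),(207,147)),):
    P[n],e=tri(a,A(*p),b,B(*q));print(n,P[n].round(4),round(e*1e3,1))
for n,p in(("tall",(338,484)),("L",(262,533)),("R",(394,552)),("cup",(70,580))): print(n,"base scene",onz(a,*A(*p),0).round(3))
for n,p in(("tall",(402,382)),("L",(407,438)),("R",(498,398)),("cup",(328,560)),("traybot",(78,385)),("footNearL",(167,409)),("footNearR",(273,402)),("footFarL",(152,294))): print(n,"base side",onz(b,*B(*p),0).round(3))
print("foot z8 scene",[onz(a,*A(*p),.008).round(3) for p in((108,378),(192,422),(315,315))])
print("foot z8 side",[onz(b,*B(*p),.008).round(3) for p in((166,408),(273,401),(152,294))])
print("leaf tops scene",[onz(a,*A(*p),.11).round(3) for p in((168,287),(271,207),(291,190),(378,142),(392,131),(476,97))])
print("black knob z.141 scene/side",onz(a,*A(104,284),.141),onz(b,*B(213,290),.141))
for n in("red","blue"):
  z=.137;u={"red":((474,71),(227,54)),"blue":((352,128),(207,120))}[n];print(n,onz(a,*A(*u[0]),z),onz(b,*B(*u[1]),z))
```

```text
red [ 0.5709 -0.2547  0.1362] 0.6
blue [ 0.5835 -0.1097  0.1362] 1.4
black [0.5632 0.1775 0.1409] 0.8
tipTall [0.4092 0.0877 0.1251] 0.3
tipL [0.4101 0.1675 0.0931] 0.5
tipR [0.3301 0.1112 0.0946] 1.4
midtopcorner [ 0.5882 -0.1541  0.0905] 14.6
tall base scene [0.396 0.097 0.   ]
L base scene [0.401 0.173 0.   ]
R base scene [0.322 0.116 0.   ]
cup base scene [ 0.464  0.302 -0.   ]
tall base side [0.407 0.101 0.   ]
L base side [0.407 0.173 0.   ]
R base side [0.328 0.118 0.   ]
cup base side [0.473 0.309 0.   ]
traybot base side [0.68  0.117 0.   ]
footNearL base side [0.603 0.145 0.   ]
footNearR base side [0.516 0.132 0.   ]
footFarL base side [ 0.63 -0.02  0.  ]
foot z8 scene [array([0.6  , 0.153, 0.008]), array([0.516, 0.137, 0.008]), array([ 0.539, -0.024,  0.008])]
foot z8 side [array([0.603, 0.154, 0.008]), array([0.516, 0.141, 0.008]), array([ 0.628, -0.008,  0.008])]
leaf tops scene [array([0.559, 0.12 , 0.11 ]), array([ 0.577, -0.008,  0.11 ]), array([ 0.582, -0.036,  0.11 ]), array([ 0.58, -0.14,  0.11]), array([ 0.583, -0.162,  0.11 ]), array([ 0.567, -0.257,  0.11 ])]
black knob z.141 scene/side [0.56532357 0.17569012 0.141     ] [0.56316504 0.17562398 0.141     ]
red [ 0.57046671 -0.25413343  0.137     ] [ 0.5706628  -0.25241132  0.137     ]
blue [ 0.58348365 -0.10971063  0.137     ] [ 0.58304803 -0.10671838  0.137     ]
```

The tall bottle at (277,228) measures about 125 mm tall and the other two nearby are about 94 mm, so the tall one is the oil bottle. It stands at (0.41, 0.09). The cup, beyond the catch, is at about (0.47, 0.33). Leaf pose estimates: mid about 0.17, outer about 0.10, catch about -0.2. Next I'll move above the red knob, rolling as I go.

Emit:
send_rows --increments '[{"dx":1.5,"dy":1.1,"dz":0.2,"roll":1.3,"claw":0.2},{"dx":3,"dy":2.2,"dz":0.4,"roll":2.6,"claw":0.2},{"dx":4.5,"dy":3.4,"dz":0.4,"roll":3.9,"claw":0.2},{"dx":6,"dy":4.5,"dz":0.4,"roll":5.2,"claw":0.2},{"dx":7.2,"dy":5.6,"dz":0.4,"roll":6.5,"claw":0.2}]' --grip_force 30

```text
clock: 0.92
tcp_pos: [0.3929, -0.3936, 0.2413]
orientation: [0.0, 0.799, 0.602, 0.0]
wrist_force: [0.4, 0.4, -0.9]
finger_gap: 0.0512
grip_force: 0.0
```

Emit:
send_rows --increments '[{"dx":1.5,"dy":1.1,"dz":0,"roll":1.3,"claw":0.2},{"dx":3,"dy":2.2,"dz":0,"roll":2.6,"claw":0.2},{"dx":4.5,"dy":3.4,"dz":0,"roll":3.9,"claw":0.2},{"dx":6,"dy":4.5,"dz":0,"roll":5.2,"claw":0.2},{"dx":7.2,"dy":5.6,"dz":0,"roll":6.5,"claw":0.2}]'

```text
clock: 1.55
tcp_pos: [0.5729, -0.2536, 0.2411]
orientation: [0.0, 0.454, 0.891, 0.0]
wrist_force: [0.5, -1.4, 0.2]
finger_gap: 0.0511
grip_force: 0.0
```

Emit:
send_rows --increments '[{"roll":1.3,"claw":0.2},{"roll":2.6,"claw":0.2},{"roll":3.9,"claw":0.2},{"roll":5.2,"claw":0.2},{"roll":6.5,"claw":0.2}]'

```text
schema error: expected keys dx, dy, dz, roll, claw
```

Emit:
send_rows --increments '[{"roll":1.3,"claw":0.2},{"roll":2.6,"claw":0.2},{"roll":3.9,"claw":0.2},{"roll":5.2,"claw":0.2},{"roll":6.5,"claw":0.2}]'

```text
schema error: expected keys dx, dy, dz, roll, claw
```

Emit:
send_rows --increments '[{"roll":1.3,"claw":0.2},{"roll":2.6,"claw":0.2},{"roll":3.9,"claw":0.2},{"roll":4.7,"claw":0.2},{"roll":4.7,"claw":0.2}]'

```text
schema error: expected keys dx, dy, dz, roll, claw
```

Emit:
send_rows --increments '[{"dx":0,"dy":0,"dz":0,"roll":1.3,"claw":0.2},{"dx":0,"dy":0,"dz":0,"roll":2.6,"claw":0.2},{"dx":0,"dy":0,"dz":0,"roll":3.9,"claw":0.2},{"dx":0,"dy":0,"dz":0,"roll":5.2,"claw":0.2},{"dx":0,"dy":0,"dz":0,"roll":6.5,"claw":0.2}]'

```text
clock: 2.17
tcp_pos: [0.5715, -0.2547, 0.2412]
orientation: [-0.0, 0.018, 1.0, 0.0]
wrist_force: [-0.1, -0.5, -0.5]
finger_gap: 0.0509
grip_force: 0.0
```

Emit:
send_rows --increments '[{"dx":0,"dy":0,"dz":0,"roll":1.3,"claw":0.2},{"dx":0,"dy":0,"dz":0,"roll":2.6,"claw":0.2},{"dx":0,"dy":0,"dz":0,"roll":3.9,"claw":0.2},{"dx":0,"dy":0,"dz":0,"roll":5.2,"claw":0.2},{"dx":0,"dy":0,"dz":0,"roll":6.5,"claw":0.2}]'

```text
clock: 2.8
tcp_pos: [0.5715, -0.2547, 0.2412]
orientation: [-0.0, -0.422, 0.907, 0.0]
wrist_force: [0.1, -0.3, -0.4]
finger_gap: 0.0517
grip_force: 0.0
```

Emit:
send_rows --increments '[{"dx":0,"dy":0,"dz":0,"roll":1.3,"claw":0.2},{"dx":0,"dy":0,"dz":0,"roll":2.6,"claw":0.2},{"dx":-0.1,"dy":0,"dz":0,"roll":3.9,"claw":0.2},{"dx":-0.1,"dy":0,"dz":0,"roll":4.6,"claw":0.2},{"dx":-0.1,"dy":0,"dz":0,"roll":4.6,"claw":0.2}]'

```text
clock: 3.42
tcp_pos: [0.569, -0.2547, 0.2412]
orientation: [-0.0, -0.684, 0.729, 0.0]
wrist_force: [0.0, -0.9, -0.5]
finger_gap: 0.0514
grip_force: 0.0
```

Run:
```python
from m import *
c=read_camera("wrist");cv2.imwrite("pics/w1.png",c["image"])
s=get_state();print(s["joint_pos"].round(2),s["tcp_pos"],s["orientation"].round(3))
print(pix(c,(.5705,-.2538,.156)),pix(c,(.5833,-.1087,.156)),pix(c,(.571,-.023,.11)),pix(c,(.5754,-.153,.11)))
for k in("red","blue"): print(k,blobs(c,k,(0,0,512,384)))
```

```text
[-0.55  0.41  0.21  1.37 -0.   -2.06] [ 0.56904635 -0.25471016  0.24122054] [-0.    -0.684  0.73   0.   ]
(np.float64(253.3097307934463), np.float64(194.24556839817035)) (np.float64(249.82183853005014), np.float64(353.2429763621926)) (np.float64(267.27164180029536), np.float64(384.7100919242128)) (np.float64(255.5117235024396), np.float64(279.56479764075266))
red [([239, 172, 21, 29, 357], [249.6, 184.3]), ([113, 371, 15, 13, 116], [119.5, 376.8])]
blue [([240, 315, 17, 17, 220], [248.8, 323.9])]
```

View pics/w1.png

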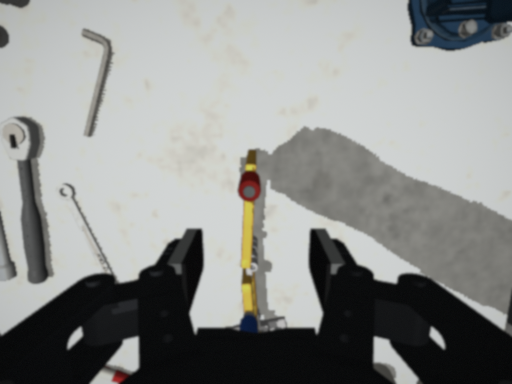

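The wrist view shows the red knob at (250,188), between the fingers and within 2 mm of where I predicted. The blue knob is at (249,324), on a near-straight line of leaves. Descending to cage the red knob.

Emit:
send_rows --increments '[{"dx":0.1,"dy":0,"dz":-1.2,"roll":0,"claw":0.1},{"dx":0.1,"dy":0,"dz":-2.5,"roll":0,"claw":0.1},{"dx":0.1,"dy":0,"dz":-3.8,"roll":0,"claw":0.1},{"dx":0.1,"dy":0,"dz":-4.6,"roll":0,"claw":0.1},{"dx":0.1,"dy":0,"dz":-4.6,"roll":0,"claw":-0.1}]'

```text
clock: 4.1
tcp_pos: [0.5703, -0.2539, 0.1244]
orientation: [-0.001, -0.684, 0.729, 0.002]
wrist_force: [-0.6, -0.7, -0.4]
finger_gap: 0.0385
grip_force: 0.0
```

Emit:
send_rows --increments '[{"dx":0,"dy":0,"dz":0,"roll":0,"claw":-0.43},{"dx":0,"dy":0,"dz":0,"roll":0,"claw":-0.43},{"dx":0,"dy":0,"dz":0,"roll":0,"claw":-0.43},{"dx":0,"dy":0,"dz":0,"roll":0,"claw":-0.43},{"dx":0,"dy":0,"dz":0,"roll":0,"claw":-0.43}]'

```text
clock: 4.72
tcp_pos: [0.5716, -0.2547, 0.1265]
orientation: [-0.0, -0.684, 0.729, -0.0]
wrist_force: [-0.1, -0.3, -0.1]
finger_gap: 0.0241
grip_force: 0.0
```

```bash
cat > arc.py <<'E'
import sys,numpy as np
# hinge x,y, radius, start angle, total, step deg
hx,hy,r,a0,tot,st=map(float,sys.argv[1:7]);p0=None
n=int(round(abs(tot)/st));s=np.sign(tot)
P=[(hx+r*np.cos(np.radians(a0+s*st*i)),hy+r*np.sin(np.radians(a0+s*st*i))) for i in range(n+1)]
for k in range(0,n,5):
    b=P[k];print("call",k//5,"from",np.round(b,4),[tuple(np.round([(q[0]-b[0])/.025,(q[1]-b[1])/.025],2).tolist()) for q in P[k+1:k+6]])
E
python3 arc.py .5754 -.153 .1 -92.3 -180 9
```

```text
call 0 from [ 0.5714 -0.2529] [(-0.62, 0.07), (-1.23, 0.25), (-1.8, 0.51), (-2.32, 0.86), (-2.78, 1.28)]
call 1 from [ 0.5019 -0.2208] [(-0.39, 0.49), (-0.69, 1.04), (-0.91, 1.63), (-1.03, 2.25), (-1.06, 2.87)]
call 2 from [ 0.4755 -0.149 ] [(0.07, 0.62), (0.25, 1.23), (0.51, 1.8), (0.86, 2.32), (1.28, 2.78)]
call 3 from [ 0.5076 -0.0795] [(0.49, 0.39), (1.04, 0.69), (1.63, 0.91), (2.25, 1.03), (2.87, 1.06)]
```

Emit:
send_rows --increments '[{"dx":-0.62,"dy":0.07,"dz":0,"roll":-1.12,"claw":-0.43},{"dx":-1.23,"dy":0.25,"dz":0,"roll":-2.25,"claw":-0.43},{"dx":-1.8,"dy":0.51,"dz":0,"roll":-3.38,"claw":-0.43},{"dx":-2.32,"dy":0.86,"dz":0,"roll":-4.5,"claw":-0.43},{"dx":-2.78,"dy":1.28,"dz":0,"roll":-5.62,"claw":-0.43}]'

```text
clock: 5.35
tcp_pos: [0.502, -0.2229, 0.1265]
orientation: [0.0, -0.351, 0.936, -0.0]
wrist_force: [0.4, -1.4, -0.6]
finger_gap: 0.0245
grip_force: 0.7
```

Emit:
send_rows --increments '[{"dx":-0.39,"dy":0.49,"dz":0,"roll":-1.12,"claw":-0.43},{"dx":-0.69,"dy":1.04,"dz":0,"roll":-2.25,"claw":-0.43},{"dx":-0.91,"dy":1.63,"dz":0,"roll":-3.38,"claw":-0.43},{"dx":-1.03,"dy":2.25,"dz":0,"roll":-4.5,"claw":-0.43},{"dx":-1.06,"dy":2.87,"dz":0,"roll":-5.62,"claw":-0.43}]'

```text
clock: 5.98
tcp_pos: [0.4755, -0.1509, 0.1265]
orientation: [0.0, 0.034, 0.999, -0.0]
wrist_force: [0.7, -1.7, -0.8]
finger_gap: 0.024
grip_force: 0.7
```

Run:
```python
from m import *
a=read_camera("scene");b=read_camera("side")
A=cv2.resize(a["image"][100:270,180:330],None,fx=2.6,fy=2.6,interpolation=2)
B=cv2.resize(b["image"][120:290,180:340],None,fx=2.4,fy=2.6,interpolation=2)
cv2.imwrite("pics/c2.png",np.hstack([A,B]))
```

```text
(no output)
```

View pics/c2.png

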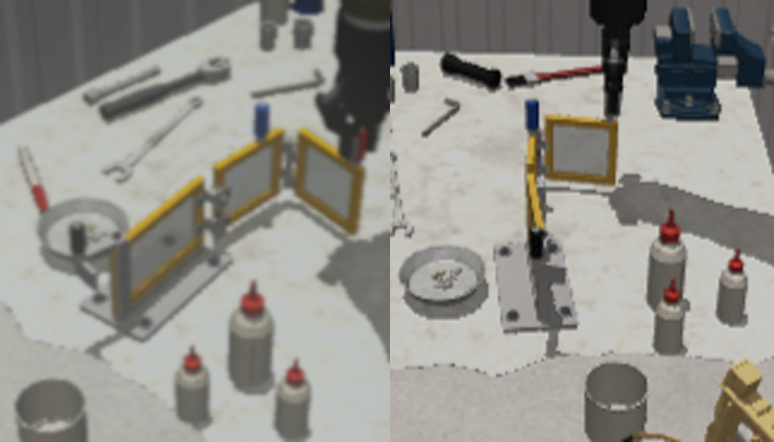

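The outer leaf has followed to about 90° (scene crop, leaf at (330,180)), the middle leaf hasn't moved and the knob is still caged. Continuing.

Emit:
send_rows --increments '[{"dx":0.07,"dy":0.62,"dz":0,"roll":-1.12,"claw":-0.43},{"dx":0.25,"dy":1.23,"dz":0,"roll":-2.25,"claw":-0.43},{"dx":0.51,"dy":1.8,"dz":0,"roll":-3.38,"claw":-0.43},{"dx":0.86,"dy":2.32,"dz":0,"roll":-4.5,"claw":-0.43},{"dx":1.28,"dy":2.78,"dz":0,"roll":-5.62,"claw":-0.43}]'

```text
clock: 6.7
tcp_pos: [0.5077, -0.0818, 0.1265]
orientation: [0.0, 0.412, 0.911, -0.0]
wrist_force: [-2.0, -1.9, 0.8]
finger_gap: 0.0244
grip_force: 0.7
```

Emit:
send_rows --increments '[{"dx":0.49,"dy":0.39,"dz":0,"roll":-1.12,"claw":-0.43},{"dx":1.04,"dy":0.69,"dz":0,"roll":-2.25,"claw":-0.43},{"dx":1.63,"dy":0.91,"dz":0,"roll":-3.38,"claw":-0.43},{"dx":2.1,"dy":1.0,"dz":0,"roll":-4.3,"claw":-0.43},{"dx":2.3,"dy":1.03,"dz":0,"roll":-4.8,"claw":-0.43}]'

```text
clock: 7.32
tcp_pos: [0.5656, -0.0561, 0.1262]
orientation: [-0.0, 0.687, 0.726, -0.0]
wrist_force: [-1.5, -0.8, 1.0]
finger_gap: 0.0242
grip_force: 0.5
```

Emit:
send_rows --increments '[{"dx":0.1,"dy":0,"dz":0,"roll":-0.2,"claw":-0.43},{"dx":0.2,"dy":0,"dz":0,"roll":-0.4,"claw":-0.43},{"dx":0.3,"dy":0,"dz":0,"roll":-0.6,"claw":-0.43},{"dx":0.35,"dy":0,"dz":0,"roll":-0.6,"claw":-0.43},{"dx":0.35,"dy":0,"dz":0,"roll":-0.6,"claw":-0.43}]'

```text
clock: 7.95
tcp_pos: [0.5739, -0.0557, 0.1263]
orientation: [0.0, 0.717, 0.697, 0.0]
wrist_force: [-1.0, -0.5, -0.5]
finger_gap: 0.0243
grip_force: 0.3
```

Emit:
send_rows --increments '[{"dx":0.1,"dy":0,"dz":0,"roll":0,"claw":-0.43},{"dx":0.15,"dy":0,"dz":0,"roll":0,"claw":-0.43},{"dx":0.2,"dy":0,"dz":0,"roll":0,"claw":-0.43},{"dx":0.2,"dy":0,"dz":0,"roll":0,"claw":-0.43},{"dx":0.2,"dy":0,"dz":0,"roll":0,"claw":-0.43}]'

```text
clock: 8.57
tcp_pos: [0.5751, -0.0555, 0.126]
orientation: [-0.002, 0.717, 0.697, -0.002]
wrist_force: [-11.4, 0.3, 4.9]
finger_gap: 0.0247
grip_force: 5.5
```

The force rose to 11 N, so the outer leaf is at its stop. Backing off, lifting and rolling round above the blue knob.

Emit:
send_rows --increments '[{"dx":-0.2,"dy":0,"dz":0,"roll":0,"claw":0.0},{"dx":-0.3,"dy":0,"dz":0,"roll":0,"claw":0.1},{"dx":-0.3,"dy":0,"dz":1,"roll":0,"claw":0.1},{"dx":-0.3,"dy":0,"dz":2,"roll":0.5,"claw":0.1},{"dx":-0.3,"dy":0,"dz":3,"roll":1.5,"claw":0.1}]'

```text
clock: 9.2
tcp_pos: [0.5718, -0.0558, 0.2023]
orientation: [0.001, 0.639, 0.769, 0.0]
wrist_force: [-0.4, -0.2, 0.3]
finger_gap: 0.0467
grip_force: 0.0
```

Emit:
send_rows --increments '[{"dx":0.1,"dy":-0.4,"dz":0.3,"roll":1.3,"claw":0.1},{"dx":0.3,"dy":-0.8,"dz":0.6,"roll":2.6,"claw":0.1},{"dx":0.4,"dy":-1.2,"dz":0.9,"roll":3.9,"claw":0.1},{"dx":0.5,"dy":-1.6,"dz":1,"roll":5.2,"claw":0.1},{"dx":0.5,"dy":-2.1,"dz":1,"roll":6.5,"claw":0.1}]'

```text
clock: 9.82
tcp_pos: [0.5847, -0.1086, 0.2269]
orientation: [0.001, 0.236, 0.972, 0.0]
wrist_force: [-0.2, 0.9, -0.8]
finger_gap: 0.047
grip_force: 0.0
```

Emit:
send_rows --increments '[{"dx":0,"dy":0,"dz":0,"roll":1.3,"claw":0.1},{"dx":0,"dy":0,"dz":0,"roll":2.6,"claw":0.1},{"dx":0,"dy":0,"dz":0,"roll":3.9,"claw":0.1},{"dx":0,"dy":0,"dz":0,"roll":5.2,"claw":0.1},{"dx":0,"dy":0,"dz":0,"roll":6.5,"claw":0.1}]'

```text
clock: 10.45
tcp_pos: [0.5844, -0.1083, 0.2265]
orientation: [0.001, -0.214, 0.977, -0.0]
wrist_force: [-0.3, 0.3, -0.3]
finger_gap: 0.047
grip_force: 0.0
```

Emit:
send_rows --increments '[{"dx":0,"dy":0,"dz":0,"roll":1.3,"claw":0.1},{"dx":0,"dy":0,"dz":0,"roll":2.6,"claw":0.1},{"dx":0,"dy":0,"dz":0,"roll":3.9,"claw":0.1},{"dx":0,"dy":0,"dz":0,"roll":5.2,"claw":0.1},{"dx":0,"dy":0,"dz":0,"roll":6.5,"claw":0.1}]'

```text
clock: 11.08
tcp_pos: [0.5844, -0.1083, 0.2265]
orientation: [0.0, -0.62, 0.784, -0.0]
wrist_force: [-0.1, 0.4, -0.3]
finger_gap: 0.0469
grip_force: 0.0
```

Emit:
send_rows --increments '[{"dx":0,"dy":0,"dz":0,"roll":1.3,"claw":0.1},{"dx":0,"dy":0,"dz":0,"roll":2.6,"claw":0.1},{"dx":0,"dy":0,"dz":0,"roll":2.6,"claw":0.1},{"dx":0,"dy":0,"dz":0,"roll":2.6,"claw":0.1},{"dx":0,"dy":0,"dz":0,"roll":2.6,"claw":0.1}]'

```text
clock: 11.7
tcp_pos: [0.5839, -0.1082, 0.2264]
orientation: [-0.0, 0.749, -0.663, 0.0]
wrist_force: [0.7, -0.1, -0.2]
finger_gap: 0.0469
grip_force: 0.0
```

Run:
```python
from m import *
c=read_camera("wrist");cv2.imwrite("pics/w2.png",c["image"])
s=get_state();print(s["joint_pos"].round(2),s["tcp_pos"],s["orientation"].round(3))
for k in("red","blue"):
    for st,ce in blobs(c,k,(0,0,512,384)): print(k,st,ce,onz(c,*ce,.14).round(4))
```

```text
[-0.32  0.35  0.09  1.31 -0.   -2.01] [ 0.58388348 -0.10822665  0.22635069] [-0.     0.749 -0.662  0.   ]
red [253, 236, 22, 39, 553] [263.2, 253.5] [ 0.5717 -0.0585  0.14  ]
red [70, 263, 26, 17, 226] [81.9, 271.0] [ 0.7162 -0.0251  0.14  ]
red [383, 361, 24, 23, 425] [394.6, 372.5] [0.4391 0.0441 0.14  ]
blue [243, 174, 22, 31, 424] [253.5, 187.3] [ 0.586  -0.1121  0.14  ]
```

View pics/w2.png

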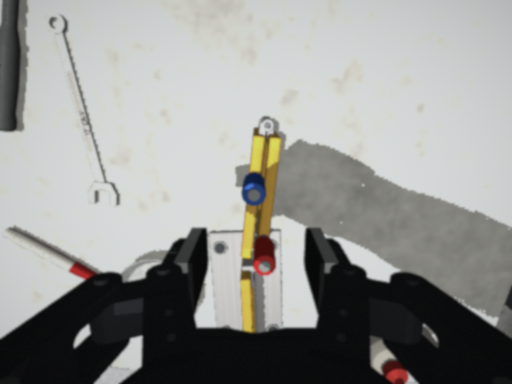

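Both leaves show parallel under the wrist camera: hinge (267,126), blue knob (254,190), red knob (264,262), so the outer leaf is folded. Caging the blue knob now.

Emit:
send_rows --increments '[{"dx":0.05,"dy":-0.05,"dz":-1.2,"roll":0.2,"claw":0.1},{"dx":0.05,"dy":-0.05,"dz":-2.4,"roll":0.2,"claw":0.1},{"dx":0.05,"dy":-0.05,"dz":-3.4,"roll":0.2,"claw":0.1},{"dx":0.05,"dy":-0.05,"dz":-4,"roll":0.2,"claw":0.1},{"dx":0.05,"dy":-0.05,"dz":-4,"roll":0.2,"claw":-0.1}]'

```text
clock: 12.38
tcp_pos: [0.5844, -0.1092, 0.1254]
orientation: [0.0, 0.759, -0.652, -0.001]
wrist_force: [0.1, 0.5, -0.1]
finger_gap: 0.0383
grip_force: 0.0
```

Emit:
send_rows --increments '[{"dx":0,"dy":0,"dz":0,"roll":0,"claw":-0.43},{"dx":0,"dy":0,"dz":0,"roll":0,"claw":-0.43},{"dx":0,"dy":0,"dz":0,"roll":0,"claw":-0.43},{"dx":0,"dy":0,"dz":0,"roll":0,"claw":-0.43},{"dx":0,"dy":0,"dz":0,"roll":0,"claw":-0.43}]'

```text
clock: 13.0
tcp_pos: [0.5851, -0.1095, 0.1265]
orientation: [0.0, 0.759, -0.651, 0.0]
wrist_force: [1.0, -0.2, -0.1]
finger_gap: 0.0243
grip_force: 0.0
```

```bash
python3 arc.py .571 -.023 .087 -81 -180 9
```

```text
call 0 from [ 0.5846 -0.1089] [(-0.54, -0.04), (-1.09, 0.0), (-1.62, 0.13), (-2.12, 0.34), (-2.59, 0.62)]
call 1 from [ 0.5199 -0.0934] [(-0.42, 0.35), (-0.77, 0.77), (-1.06, 1.24), (-1.26, 1.74), (-1.39, 2.27)]
call 2 from [ 0.4851 -0.0366] [(-0.04, 0.54), (0.0, 1.09), (0.13, 1.62), (0.34, 2.12), (0.62, 2.59)]
call 3 from [0.5006 0.0281] [(0.35, 0.42), (0.77, 0.77), (1.24, 1.06), (1.74, 1.26), (2.27, 1.39)]
```

Emit:
send_rows --increments '[{"dx":-0.54,"dy":-0.04,"dz":0,"roll":-1.12,"claw":-0.43},{"dx":-1.09,"dy":0.0,"dz":0,"roll":-2.25,"claw":-0.43},{"dx":-1.62,"dy":0.13,"dz":0,"roll":-3.38,"claw":-0.43},{"dx":-2.12,"dy":0.34,"dz":0,"roll":-4.5,"claw":-0.43},{"dx":-2.59,"dy":0.62,"dz":0,"roll":-5.62,"claw":-0.43}]'

```text
clock: 13.62
tcp_pos: [0.5215, -0.0948, 0.1265]
orientation: [0.001, -0.449, 0.893, -0.001]
wrist_force: [4.2, -1.6, -3.3]
finger_gap: 0.0243
grip_force: 2.4
```

Emit:
send_rows --increments '[{"dx":-0.42,"dy":0.35,"dz":0,"roll":-1.12,"claw":-0.43},{"dx":-0.77,"dy":0.77,"dz":0,"roll":-2.25,"claw":-0.43},{"dx":-1.06,"dy":1.24,"dz":0,"roll":-3.38,"claw":-0.43},{"dx":-1.26,"dy":1.74,"dz":0,"roll":-4.5,"claw":-0.43},{"dx":-1.39,"dy":2.27,"dz":0,"roll":-5.62,"claw":-0.43}]'

```text
clock: 14.25
tcp_pos: [0.486, -0.0382, 0.1265]
orientation: [0.0, -0.074, 0.997, -0.001]
wrist_force: [1.2, -5.0, -2.0]
finger_gap: 0.0243
grip_force: 2.4
```

Run:
```python
from m import *
a=read_camera("scene");b=read_camera("side")
A=cv2.resize(a["image"][100:270,180:330],None,fx=2.6,fy=2.6,interpolation=2)
B=cv2.resize(b["image"][120:290,180:340],None,fx=2.4,fy=2.6,interpolation=2)
cv2.imwrite("pics/c3.png",np.hstack([A,B]))
```

```text
(no output)
```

View pics/c3.png

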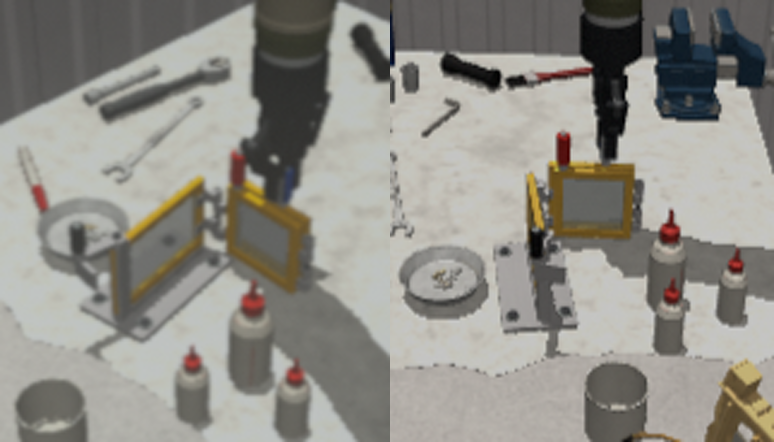

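The middle leaf is about halfway round with the outer leaf still flat on it (scene crop (265,235)), and the bottle is clear. Continuing to the stop.

Emit:
send_rows --increments '[{"dx":-0.04,"dy":0.54,"dz":0,"roll":-1.12,"claw":-0.43},{"dx":0.0,"dy":1.09,"dz":0,"roll":-2.25,"claw":-0.43},{"dx":0.13,"dy":1.62,"dz":0,"roll":-3.38,"claw":-0.43},{"dx":0.34,"dy":2.12,"dz":0,"roll":-4.5,"claw":-0.43},{"dx":0.62,"dy":2.59,"dz":0,"roll":-5.62,"claw":-0.43}]'

```text
clock: 14.98
tcp_pos: [0.5007, 0.0266, 0.1265]
orientation: [-0.0, 0.312, 0.95, -0.001]
wrist_force: [-3.0, -3.8, 1.3]
finger_gap: 0.0246
grip_force: 2.4
```

Emit:
send_rows --increments '[{"dx":0.35,"dy":0.42,"dz":0,"roll":-1.12,"claw":-0.43},{"dx":0.77,"dy":0.77,"dz":0,"roll":-2.25,"claw":-0.43},{"dx":1.1,"dy":0.98,"dz":0,"roll":-3.1,"claw":-0.43},{"dx":1.3,"dy":1.1,"dz":0,"roll":-3.6,"claw":-0.43},{"dx":1.5,"dy":1.17,"dz":0,"roll":-4,"claw":-0.43}]'

```text
clock: 15.6
tcp_pos: [0.5375, 0.0564, 0.1263]
orientation: [-0.001, 0.56, 0.829, -0.001]
wrist_force: [-3.7, -1.1, 3.5]
finger_gap: 0.0243
grip_force: 2.2
```

Emit:
send_rows --increments '[{"dx":0.1,"dy":0.04,"dz":0,"roll":-0.2,"claw":-0.43},{"dx":0.2,"dy":0.08,"dz":0,"roll":-0.4,"claw":-0.43},{"dx":0.3,"dy":0.1,"dz":0,"roll":-0.6,"claw":-0.43},{"dx":0.3,"dy":0.1,"dz":0,"roll":-0.6,"claw":-0.43},{"dx":0.3,"dy":0.1,"dz":0,"roll":-0.6,"claw":-0.43}]'

```text
clock: 16.23
tcp_pos: [0.5454, 0.0592, 0.1262]
orientation: [-0.0, 0.595, 0.804, -0.0]
wrist_force: [-4.6, -1.4, 3.6]
finger_gap: 0.0245
grip_force: 2.7
```

Emit:
send_rows --increments '[{"dx":0.06,"dy":0.01,"dz":0,"roll":0,"claw":-0.43},{"dx":0.12,"dy":0.02,"dz":0,"roll":0,"claw":-0.43},{"dx":0.18,"dy":0.03,"dz":0,"roll":0,"claw":-0.43},{"dx":0.24,"dy":0.03,"dz":0,"roll":0,"claw":-0.43},{"dx":0.24,"dy":0.03,"dz":0,"roll":0,"claw":-0.43}]'

```text
clock: 16.85
tcp_pos: [0.5462, 0.0592, 0.126]
orientation: [-0.004, 0.595, 0.804, -0.004]
wrist_force: [-18.5, -5.1, 14.2]
finger_gap: 0.024
grip_force: 9.9
```

At the stop (18 N). Backing off, lifting and moving above the catch knob.

Emit:
send_rows --increments '[{"dx":-0.25,"dy":-0.05,"dz":0,"roll":0,"claw":-0.2},{"dx":-0.3,"dy":-0.05,"dz":0,"roll":0,"claw":0.1},{"dx":-0.3,"dy":-0.05,"dz":1,"roll":0,"claw":0.1},{"dx":-0.3,"dy":-0.05,"dz":2.5,"roll":0,"claw":0.1},{"dx":-0.3,"dy":-0.05,"dz":4,"roll":-0.7,"claw":0.1}]'

```text
clock: 17.48
tcp_pos: [0.5455, 0.059, 0.2273]
orientation: [0.0, 0.634, 0.773, 0.001]
wrist_force: [1.0, -0.8, -0.4]
finger_gap: 0.0467
grip_force: 0.0
```

Emit:
send_rows --increments '[{"dx":0.2,"dy":1.2,"dz":0,"roll":-0.9,"claw":0.1},{"dx":0.4,"dy":2.4,"dz":0,"roll":-1.8,"claw":0.1},{"dx":0.6,"dy":3.6,"dz":0,"roll":-1.8,"claw":0.1},{"dx":0.8,"dy":4.7,"dz":0,"roll":-1.8,"claw":0.1},{"dx":0.8,"dy":4.7,"dz":0,"roll":-1.8,"claw":0.1}]'

```text
clock: 18.1
tcp_pos: [0.5655, 0.1782, 0.226]
orientation: [0.0, 0.724, 0.69, 0.001]
wrist_force: [-0.2, -0.6, -0.5]
finger_gap: 0.0467
grip_force: 0.0
```

Run:
```python
from m import *
c=read_camera("wrist");cv2.imwrite("pics/w3.png",c["image"])
s=get_state();print(s["joint_pos"].round(2),s["tcp_pos"],s["orientation"].round(3))
print(pix(c,(.564,.1765,.156)),pix(c,(.5614,.1303,.119)))
for k in("red","blue","black"):
    for st,ce in blobs(c,k,(210,100,310,330)): print(k,st,ce,onz(c,*ce,.141).round(4))
```

```text
[ 0.17  0.35  0.08  1.3  -0.    1.79] [0.56513874 0.17716199 0.22606152] [0.    0.725 0.689 0.   ]
(np.float64(254.2962628874986), np.float64(204.90291358358888)) (np.float64(254.16487724030407), np.float64(242.29019498909372))
blue [230, 310, 17, 20, 295] [238.4, 320.1] [0.545  0.0694 0.141 ]
black [245, 184, 20, 29, 326] [254.6, 196.0] [0.5643 0.1786 0.141 ]
black [305, 229, 5, 52, 196] [307.5, 253.0] [0.604  0.1292 0.141 ]
black [210, 328, 30, 2, 35] [225.4, 328.9] [0.5333 0.0612 0.141 ]
black [279, 329, 31, 1, 31] [294.0, 329.0] [0.592  0.0581 0.141 ]
```

View pics/w3.png

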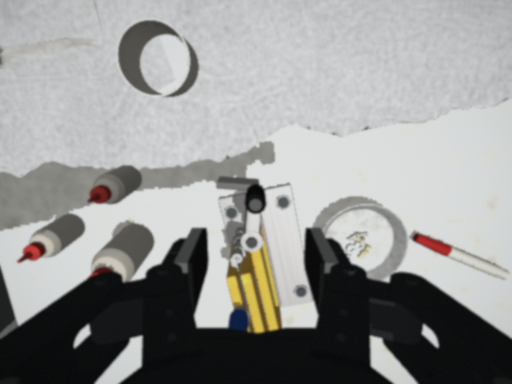

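The leaves show stacked and parallel ((240–275, 250–330)). The catch knob is at (255,198) and its pivot at (251,241). Descending onto the catch knob.

Emit:
send_rows --increments '[{"dx":0,"dy":0,"dz":-1.2,"roll":0,"claw":0.1},{"dx":0,"dy":0,"dz":-2.4,"roll":0,"claw":0.1},{"dx":0,"dy":0,"dz":-3.4,"roll":0,"claw":0.1},{"dx":0,"dy":0,"dz":-4,"roll":0,"claw":0.1},{"dx":0,"dy":0,"dz":-4,"roll":0,"claw":-0.1}]'

```text
clock: 18.77
tcp_pos: [0.564, 0.1756, 0.1254]
orientation: [-0.0, 0.725, 0.688, -0.001]
wrist_force: [0.3, 0.5, 0.9]
finger_gap: 0.0386
grip_force: 0.0
```

Emit:
send_rows --increments '[{"dx":0,"dy":0,"dz":0,"roll":0,"claw":-0.46},{"dx":0,"dy":0,"dz":0,"roll":0,"claw":-0.46},{"dx":0,"dy":0,"dz":0,"roll":0,"claw":-0.46},{"dx":0,"dy":0,"dz":0,"roll":0,"claw":-0.46},{"dx":0,"dy":0,"dz":0,"roll":0,"claw":-0.46}]'

```text
clock: 19.4
tcp_pos: [0.5646, 0.1763, 0.1264]
orientation: [0.0, 0.725, 0.689, 0.0]
wrist_force: [-0.2, -0.0, 0.1]
finger_gap: 0.0229
grip_force: 0.0
```

```bash
python3 arc.py .5602 .1308 .0465 85 120 8
```

```text
call 0 from [0.5643 0.1771] [(-0.26, 0.0), (-0.52, -0.03), (-0.77, -0.09), (-1.01, -0.2), (-1.23, -0.33)]
call 1 from [0.5335 0.1689] [(-0.2, -0.16), (-0.38, -0.35), (-0.53, -0.57), (-0.65, -0.8), (-0.73, -1.04)]
call 2 from [0.5153 0.1428] [(-0.05, -0.25), (-0.06, -0.51), (-0.04, -0.77), (0.02, -1.03), (0.11, -1.27)]
```

Emit:
send_rows --increments '[{"dx":-0.26,"dy":0,"dz":0,"roll":1,"claw":-0.46},{"dx":-0.52,"dy":-0.03,"dz":0,"roll":2,"claw":-0.46},{"dx":-0.77,"dy":-0.09,"dz":0,"roll":3,"claw":-0.46},{"dx":-1.01,"dy":-0.2,"dz":0,"roll":4,"claw":-0.46},{"dx":-1.23,"dy":-0.33,"dz":0,"roll":5,"claw":-0.46}]'

```text
clock: 20.02
tcp_pos: [0.5341, 0.1684, 0.1264]
orientation: [0.0, 0.444, 0.896, 0.001]
wrist_force: [1.0, 0.5, -1.2]
finger_gap: 0.0234
grip_force: 0.8
```

Emit:
send_rows --increments '[{"dx":-0.2,"dy":-0.16,"dz":0,"roll":1,"claw":-0.46},{"dx":-0.38,"dy":-0.35,"dz":0,"roll":2,"claw":-0.46},{"dx":-0.53,"dy":-0.57,"dz":0,"roll":3,"claw":-0.46},{"dx":-0.65,"dy":-0.8,"dz":0,"roll":4,"claw":-0.46},{"dx":-0.73,"dy":-1.04,"dz":0,"roll":5,"claw":-0.46}]'

```text
clock: 20.65
tcp_pos: [0.5155, 0.1424, 0.1264]
orientation: [0.0, 0.11, 0.994, 0.001]
wrist_force: [0.9, 1.8, -0.3]
finger_gap: 0.0229
grip_force: 0.8
```

Emit:
send_rows --increments '[{"dx":-0.05,"dy":-0.2,"dz":0,"roll":0.8,"claw":-0.46},{"dx":-0.06,"dy":-0.4,"dz":0,"roll":1.6,"claw":-0.46},{"dx":-0.06,"dy":-0.55,"dz":0,"roll":2.3,"claw":-0.46},{"dx":-0.05,"dy":-0.7,"dz":0,"roll":2.6,"claw":-0.46},{"dx":-0.05,"dy":-0.8,"dz":0,"roll":2.8,"claw":-0.46}]'

```text
clock: 21.28
tcp_pos: [0.5142, 0.1222, 0.1263]
orientation: [-0.0, -0.083, 0.997, 0.0]
wrist_force: [-1.4, 2.0, 0.4]
finger_gap: 0.023
grip_force: 0.7
```

Pushing on to the stop, checking the force.

Emit:
send_rows --increments '[{"dx":0,"dy":-0.08,"dz":0,"roll":0,"claw":-0.46},{"dx":0,"dy":-0.16,"dz":0,"roll":0,"claw":-0.46},{"dx":0,"dy":-0.24,"dz":0,"roll":0,"claw":-0.46},{"dx":0,"dy":-0.28,"dz":0,"roll":0,"claw":-0.46},{"dx":0,"dy":-0.28,"dz":0,"roll":0,"claw":-0.46}]'

```text
clock: 21.9
tcp_pos: [0.5139, 0.1179, 0.1263]
orientation: [-0.0, -0.083, 0.997, 0.003]
wrist_force: [-0.9, 12.0, 0.4]
finger_gap: 0.0229
grip_force: 5.9
```

Stop reached (12 N). Releasing, lifting and checking.

Emit:
send_rows --increments '[{"dx":0,"dy":0.22,"dz":0,"roll":0,"claw":-0.2},{"dx":0,"dy":0.24,"dz":0,"roll":0,"claw":0},{"dx":0,"dy":0.24,"dz":1,"roll":0,"claw":0},{"dx":0,"dy":0.24,"dz":2.5,"roll":0,"claw":0},{"dx":0,"dy":0.24,"dz":4,"roll":0,"claw":0}]'

```text
clock: 22.52
tcp_pos: [0.5142, 0.1205, 0.2272]
orientation: [-0.0, -0.082, 0.997, -0.0]
wrist_force: [-0.4, -0.1, 0.2]
finger_gap: 0.0425
grip_force: 0.0
```

Emit:
send_rows --increments '[{"dx":0,"dy":-1,"dz":1,"roll":0,"claw":0},{"dx":0,"dy":-3,"dz":2,"roll":0,"claw":0},{"dx":0,"dy":-5,"dz":2,"roll":0,"claw":0},{"dx":0,"dy":-7,"dz":2,"roll":0,"claw":0},{"dx":0,"dy":-8,"dz":2,"roll":0,"claw":0}]'

```text
clock: 23.15
tcp_pos: [0.5141, -0.0819, 0.2764]
orientation: [0.0, -0.081, 0.997, -0.001]
wrist_force: [0.9, -0.4, 0.1]
finger_gap: 0.0431
grip_force: 0.0
```

Run:
```python
from m import *
a=read_camera("scene");b=read_camera("side")
A=cv2.resize(a["image"][130:280,170:310],None,fx=2.8,fy=2.8,interpolation=2)
B=cv2.resize(b["image"][150:300,190:330],None,fx=2.8,fy=2.8,interpolation=2)
cv2.imwrite("pics/c4.png",np.hstack([A,B]))
```

```text
(no output)
```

View pics/c4.png

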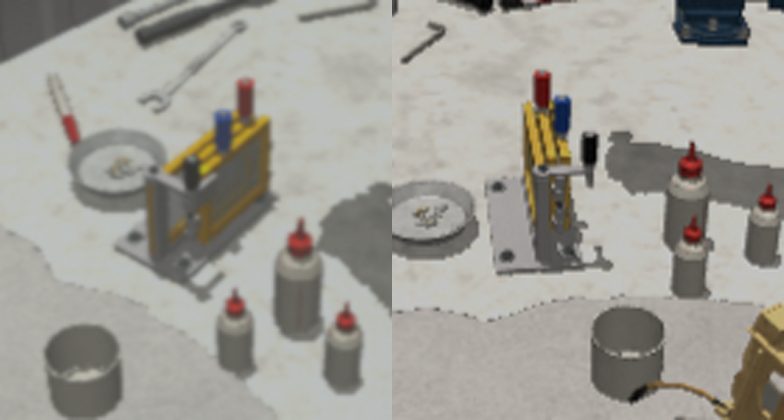

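All three leaves are stacked, the catch lies across them (black knob at (192,172) in the left crop), and the cup, bottle and tray haven't moved.

```bash
python3 -c "
from workcell import hand_in
print(hand_in())"
```

```text
the job is handed in; nothing more can be done
None
```

I folded the outer leaf, then the middle leaf, shut the catch across them, let go, and handed the job in at about 23 s; force readings and the last pictures show all three at their stops and the cup, bottle and tray where they stood, but the hand-in returned no verdict.

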